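# Push the row of slide boxes home in the feed lane and swing the retaining arm shut

## Robot

A 7-joint arm with a two-finger parallel gripper is mounted at the origin on a cart in front of the work surface, level with it; the furniture and walls round the work are solid. World frame = base frame: x ahead of the robot, y to its left, z up, the work surface at z = 0. Lengths are in m, angles in rad, forces in N, time in s.
With the tool pointing down it reaches from about 0.425 to 0.875 m from the base axis. Payload 4.7 kg.
Tool frame: the origin (TCP) lies where the fingers leave the gripper's body, on its centre line; the fingertips stand 70 mm ahead of it and the grasp point (between the pads) lies 51 mm ahead of it; z points along the fingers, y is the line along which they close (so a half turn about z gives the same grasp; the last joint's range is limited). The gripper opens to 87 mm and grips with 3 to 60 N. Pads are 19 mm wide; open, the fingers measure 117 mm over their backs; the gripper's body (75 mm by 190 mm) begins 51 mm behind the grasp point.
Start: joints at [-1.282, 0.321, -0.07, 1.45, 0.023, 1.371, -0.057], TCP at [0.176, 0.626, 0.292] pointing down, gripper open.
Joint ranges: [-2.86, 2.86], [-0.3, 2.09], [-1.38, 1.24], [0.06, 2.45], [-1.56, 4.7], [0.09, 2.05], [-2.69, 2.69]. Speed limits (rad/s): [2.57, 2.57, 3.14, 3.14, 3.14, 3.14, 3.14].

## Interface

Orientations are given as a rotation vector (axis times angle).
In Python, from bench import ctrl gives the robot as it stands.
- The arm moves only by the tool play_rows, never from a script. Its argument "increments" is a list that holds one entry, the list of rows, each a list of 7 numbers: the shift along the tool's x, y, z as a fraction of full scale, then the turn, a rotation vector about the tool's x, y, z as a fraction of full scale, then the gripper command: -1 is shut, 1 is fully open, values between are in proportion. A call has 1 to 8 rows; each row is the pose to reach, as a shift and turn from the pose commanded when the call began, along the tool's axes at that moment; what a row does not reach only later rows make up. Full scale, the value 1, is 0.1 m for a shift and 90 degrees for a turn. A row lasts 1/10 s, in which the tool goes at most 50 mm and 8.59 degrees, less where a joint would pass 70% of its speed; a pose out of reach is approached as far as the arm can. A call with a number of a shift or a turn outside -1 to 1 is refused whole. A call with a gripper value outside its range is refused whole. The fingers move at their own pace and stop on an object; "squeeze" is the grip in N (left out, the last holds). Time passes only in rows, so rows that repeat a pose let the fingers close. It gives the time, the measured TCP pose, the force, the opening and the grip force at its end, in the units of the state.
- ctrl.get_state(): the state, without advancing time (a new reading comes with each control period).
- ctrl.get_image(name): name is "scene" or "top"; returns the picture (420x560x3 uint8, red, green, blue); there is no depth.
- ctrl.get_calibration(name): a dict with "vertical_fov" (degrees; the focal length in pixels is half the picture's height over the tangent of half this angle, whatever the lens; pixels are square), "cx", "cy" (the principal point, pixels), "R" (3x3) and "t" (3): a world point X has camera coordinates R X + t. Camera axes: x right, y down, z forward; pixel columns grow to the right and rows downward; lengths in m; the calibration is good to about 2 mm. A picture is of the moment at which its call begins. get_calibration takes no time and is no camera call.
- ctrl.close_job(): hands the job in; it is judged then, once.
The state is a dict: "time": time; "joint_positions": joint angles; "qd": joint speeds; "joint_torque": joint torques, N m; "position": TCP position; "tool_rot": TCP orientation; "ft_force": force on the tool from outside, world axes, zero at the start; "torque": the same for the moment, N m; "grip_width": opening from 0.0 (shut) to 1.0 (fully open); "grip_force": force on a finger pad.
Only numpy, scipy, OpenCV 4.12 (cv2) and the standard library are available. Lean on these libraries where they do the work, as an engineer would, in place of code of your own. Each camera call takes 0.05 s, during which the arm holds its last target. There are 200 camera calls.

## Task

With the fingertips, push the row of five slide boxes from its near end along the metal feed lane, all together, until the front box is fully against the end stop. Then push the red retaining arm round until it lies straight across the lane behind the last box, and move clear. Do not lift or tip any box, keep the arm open until the row is home, and leave the other things on the bench alone.

Things in the scene. Friction and masses are not known exactly. Their poses are not given: they have to be found in the camera images.
- lane: Fixed feed lane, blue floor plate 265x110 mm, top z = 4 mm. Origin at z = 0 on its centre line; x runs along it to the end stop, y to its left, z up. Floor from x = -125 to 140 mm, open at the -x end (nearer the robot). Side guides: inner faces y = +-41 mm, outer +-47, top z = 16 mm. Dark end stop: face at x = 125 mm, top z = 50 mm. With the row home the last box's rear face is at x = -20 mm.
- stop_face (a point): centre of the end stop's face, z = 31 mm; frame as the lane
- gate_hinge (a point): On the upright hinge axis of the red retaining arm at the arm's half height, z = 29 mm; at x = -30.5, y = -56 mm in the lane's frame (right of the lane). Axes as the lane's. The hinge block under it is 22 mm square.
- gate (a joint): Angle of the red arm, rad, 0 to 2.4. 0 = closed: it points along the lane's +y, across the lane, its near side about 4 mm behind the last box of a row that is home. It opens counter-clockwise from above: at angle q it points along (-sin q, cos q) in the lane's x, y. Starts at 1.65 to 2.1; light friction (0.05 N m), stays where left. Closing it on a row that is not home hits the boxes.
- gate_tip (a point): centre of the round free end (13 mm diameter) of the red arm, 85 mm from the hinge axis, z = 29 mm. The arm is a bar 10 mm wide, from z = 20 to 38 mm (top).
- pack1_c (a point): centre of the front box of the row, nearest the end stop: cream cardboard slide box with a blue band on its rear face, 29 mm along the lane, 79 mm across it, 54 mm high, standing on the lane floor (bottom z = 4, centre 31, top 58 mm), 0.13 kg (0.8 to 1.3 times that). x along the lane towards the stop. The boxes start touching, with gaps under 1 mm.
- pack2_c (a point): centre of the second box: cream cardboard slide box with a blue band on its rear face, 29 mm along the lane, 79 mm across it, 54 mm high, standing on the lane floor (bottom z = 4, centre 31, top 58 mm), 0.13 kg (0.8 to 1.3 times that). x along the lane towards the stop. The boxes start touching, with gaps under 1 mm.
- pack3_c (a point): centre of the third box: cream cardboard slide box with a blue band on its rear face, 29 mm along the lane, 79 mm across it, 54 mm high, standing on the lane floor (bottom z = 4, centre 31, top 58 mm), 0.13 kg (0.8 to 1.3 times that). x along the lane towards the stop. The boxes start touching, with gaps under 1 mm.
- pack4_c (a point): centre of the fourth box: cream cardboard slide box with a blue band on its rear face, 29 mm along the lane, 79 mm across it, 54 mm high, standing on the lane floor (bottom z = 4, centre 31, top 58 mm), 0.13 kg (0.8 to 1.3 times that). x along the lane towards the stop. The boxes start touching, with gaps under 1 mm.
- pack5_c (a point): centre of the last box of the row, the one to push; its rear face is 14.5 mm behind this point along the lane's -x: cream cardboard slide box with a blue band on its rear face, 29 mm along the lane, 79 mm across it, 54 mm high, standing on the lane floor (bottom z = 4, centre 31, top 58 mm), 0.13 kg (0.8 to 1.3 times that). x along the lane towards the stop. The boxes start touching, with gaps under 1 mm.
- tally: bystander: round white tally counter, 46x52x36 mm, origin under its centre; do not move
- vial_red: bystander: small amber bottle with red cap, 25 mm diameter, 56 mm high, origin under its centre; do not move
- vial_white: bystander: small amber bottle with white cap, 25 mm diameter, 56 mm high, origin under its centre; do not move
- dish: bystander: petri dish, 58 mm diameter, 12 mm high, origin under its centre; do not move
Things that resemble listed ones, but are neither listed nor needed, are in the scene too. Leave any pink look-alike of the part that bears pack5_c alone. Leave any orange look-alike of the part that bears pack4_c alone.

How it is judged:
By the outcome, as a careful person would: the job done as asked, in the order asked, and still so for the second after the job is handed in, with the robot touching nothing.
It also fails if it takes over 64 s, if anything falls off the work surface, if the arm or the gripper's body presses on something with over 40 N, if the wrist force passes 120 N, or if a joint passes its speed limit or range.

## Working session

There is one attempt and no reset: what is moved stays moved. The work goes in short steps, Python scripts to look and compute and a tool call to move; the robot and the scene stay as the last step left them, time stands still between calls to the robot, and variables do not carry over. Pictures are saved under pics/ and viewed, at most 10 in all, crops included, and the job is handed in when it is done.

Besides the shell and the picture viewer there is one more tool, called after ">>>" as a command line: name --argument value ..., lists and objects as JSON in quotes. play_rows: Moves the arm, as the interface text tells. Shift numbers are shares of 0.1 m and turn numbers shares of 90 degrees, none past 1 either way. Its arguments: {"type":"object","properties":{"increments":{"type":"array"},"squeeze":{"type":"number"}},"required":["increments"]}

```bash
mkdir -p pics
python3 - <<'E'
from bench import ctrl
import cv2
for n in("scene","top"):
    im=ctrl.get_image(n); cv2.imwrite(f"pics/{n}0.png",im[:,:,::-1]); print(n,ctrl.get_calibration(n))
s=ctrl.get_state();print(s)
E
```

```text
scene {'vertical_fov': 44.22802073228092, 'cx': 280.6454578223547, 'cy': 207.07280534367135, 'R': array([[-0.85205303, -0.52329646, -0.01290128],
       [-0.24099173,  0.41403343, -0.8777809 ],
       [ 0.46468119, -0.74480678, -0.47888856]]), 't': array([0.34627525, 0.30165624, 0.50998994])}
top {'vertical_fov': 50.14972162788132, 'cx': 284.0854907329009, 'cy': 211.4697385437866, 'R': array([[ 0.00618758, -0.9999602 , -0.00642689],
       [-0.99114141, -0.00528009, -0.13270577],
       [ 0.13266656,  0.00719109, -0.99113464]]), 't': array([-0.28649004,  0.56209753,  0.88571478])}
{'time': 0.1, 'joint_positions': array([-1.2819188 ,  0.32171513, -0.07004858,  1.45154925,  0.02259361,
        1.37081884, -0.05691484]), 'qd': array([-8.86814259e-04, -2.14963405e-03,  3.35454544e-04, -3.80722929e-03,
        1.21804604e-03, -6.50249391e-05,  8.96978785e-04]), 'joint_torque': array([-7.12340789e-04, -4.92571235e+01, -4.06148918e-01, -3.13398278e+01,
       -6.42119371e-02,  3.95331520e-02,  7.98062365e-05]), 'position': array([0.17632273, 0.62523145, 0.29129431]), 'tool_rot': array([-4.30279655e-01, -3.11185057e+00,  2.66925677e-03]), 'ft_force': array([-0.69281961,  0.12098853,  0.47510398]), 'torque': array([ 0.03100062,  0.04003283, -0.05381639]), 'grip_force': 0.0, 'grip_width': 0.9967425615387011}
```

View pics/scene0.png

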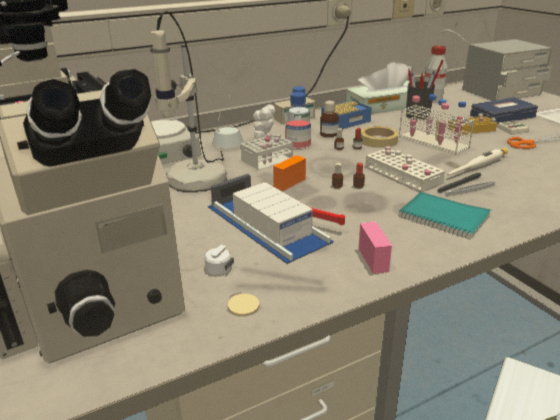

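View pics/top0.png

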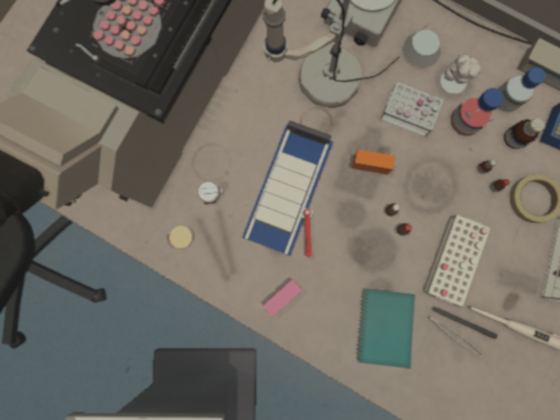

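The scene shows the row of cream boxes in the blue lane (about (270,215)), with the red arm at (327,215). In the top view the lane runs from (265,245) up to the stop at (310,130), the arm from about (308,212) to (308,255), and the tally is at (208,192). Next I'll measure these by colour.

```bash
cat > h.py <<'E'
from bench import ctrl
import numpy as np, cv2
def K(n):
    c=ctrl.get_calibration(n); f=210/np.tan(np.radians(c["vertical_fov"]/2)); return c,f
def ray(n,uv,z):
    c,f=K(n); uv=np.atleast_2d(uv).astype(float)
    d=np.c_[(uv[:,0]-c["cx"])/f,(uv[:,1]-c["cy"])/f,np.ones(len(uv))]@c["R"]
    o=-c["R"].T@c["t"]; return (o+d*((z-o[2])/d[:,2])[:,None])[:,:2]
def proj(n,X):
    c,f=K(n); p=np.atleast_2d(X)@c["R"].T+c["t"]; return p[:,:2]/p[:,2:]*f+[c["cx"],c["cy"]]
def mask(im,lo,hi,roi):
    h=cv2.cvtColor(im,cv2.COLOR_RGB2HSV); m=cv2.inRange(h,lo,hi); o=np.zeros_like(m); x0,y0,x1,y1=roi
    o[y0:y1,x0:x1]=m[y0:y1,x0:x1]; return o
E
python3 - <<'E'
from h import *
im=ctrl.get_image("top")
h=cv2.cvtColor(im,cv2.COLOR_RGB2HSV)
for p in [(265,238),(310,150),(290,190),(308,240),(308,222),(308,213),(312,132)]: print(p,h[p[1],p[0]])
b=mask(im,(100,110,40),(130,255,255),(235,115,345,265))
r=mask(im,(0,150,90),(8,255,255),(295,200,325,265))|mask(im,(172,150,90),(180,255,255),(295,200,325,265))
for m,z,nm in((b,.004,'blue'),(r,.038,'red')):
    ys,xs=np.nonzero(m); P=ray("top",np.c_[xs,ys],z)
    R=cv2.minAreaRect((P*1000).astype(np.float32)); print(nm,len(xs),R,cv2.boxPoints(R))
cr=im[110:275,225:345]; cv2.imwrite("pics/c1.png",cv2.resize(cr[:,:,::-1],None,fx=3.6,fy=3.6,interpolation=cv2.INTER_CUBIC))
E
```

```text
(265, 238) [109 115 111]
(310, 150) [110 122 111]
(290, 190) [ 26  29 185]
(308, 240) [  1 171 170]
(308, 222) [  1 163 171]
(308, 213) [  5  63 170]
(312, 132) [ 5 19 81]
blue 1260 ((616.3191528320312, -295.21551513671875), (88.12831115722656, 257.77313232421875), 68.60063934326172) [[ 480.24054 -289.2155 ]
 [ 720.24274 -383.26825]
 [ 752.39777 -301.2155 ]
 [ 512.39557 -207.16278]]
red 127 ((515.7049560546875, -331.54022216796875), (81.77716827392578, 6.348483562469482), 2.5793581008911133) [[ 474.71497 -330.20932]
 [ 475.0006  -336.55136]
 [ 556.69495 -332.87112]
 [ 556.4093  -326.52908]]
```

View pics/c1.png

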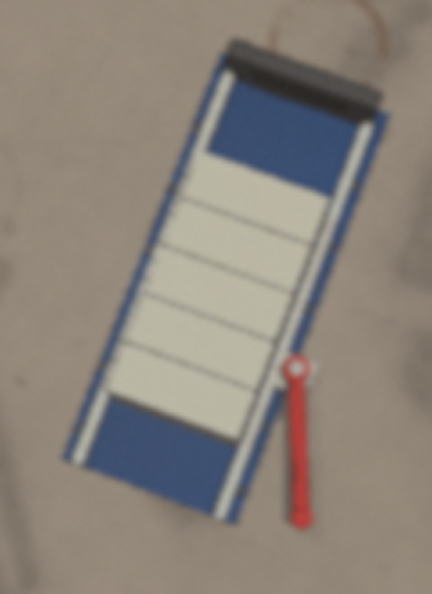

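The crop shows near floor corners at crop px (66,460) and (238,523), the far right corner at (388,112), the hinge at (296,369), the tip at (302,520), the row's rear top edge (108,393)-(240,440) and its front top edge (208,152)-(330,195).

Run:
```python
from h import *
def q(p,z): return ray("top",np.array(p,float)/3.6+[225-.36,110-.36],z)*1000
F=q([(66,460),(238,523),(388,112)],.004); B=q([(108,393),(240,440),(208,152),(330,195)],.058); H=q([(296,369),(302,520)],.038)
print("floor",F,"boxes",B,"hinge/tip",H)
d=F[2]-F[1]; print("len",np.linalg.norm(d),"wid",np.linalg.norm(F[0]-F[1]),"ang",np.degrees(np.arctan2(d[1],d[0])))
e=F[0]-F[1];print("ang cross",np.degrees(np.arctan2(e[1],e[0]))-90)
d2=B[2:].mean(0)-B[:2].mean(0);print("row len",np.linalg.norm(d2),np.degrees(np.arctan2(d2[1],d2[0])))
a=np.arctan2(d[1],d[0]);u=np.array([np.cos(a),np.sin(a)]);v=np.array([-u[1],u[0]])
O=(F[0]+F[1])/2+125*u; print("O",O)
L=lambda P:np.c_[(P-O)@u,(P-O)@v]
print("lane coords boxes",L(B),"hinge",L(H)); g=L(H)[1]-L(H)[0]; print("gate",np.arctan2(-g[0],g[1]),np.linalg.norm(g))
# bystanders
for n,p,z in(("tally",(208,192),.02),("pink",(282,297),.05)): print(n,L(ray("top",[p],z)*1000),ray("top",[p],z))
```

```text
floor [[ 512.31671659 -196.48729275]
 [ 476.08931273 -297.58343284]
 [ 723.64456611 -387.04691686]] boxes [[ 545.72389692 -224.5131984 ]
 [ 519.91179521 -298.05869653]
 [ 683.70962147 -279.23627852]
 [ 659.05354511 -348.35594497]] hinge/tip [[ 562.40473444 -329.9710073 ]
 [ 476.73800286 -333.29842667]]
len 263.224843904029 wid 107.39112780826372 ang -19.869244738552442
ang cross -19.714940912372228
row len 148.17971057899499 -20.754722404301805
O [ 611.76185225 -289.51970939]
lane coords boxes [[-84.20083527  38.69208388]
 [-83.48010119 -39.24818449]
 [ 64.1696902   34.12449716]
 [ 64.47340373 -39.26050233]] hinge [[ -32.67054748  -54.81849969]
 [-112.10669265  -87.06380104]]
gate 1.9564019940432307 85.73132809994729
tally [[-61.70457273 155.19704778]] [[ 0.60647807 -0.12258961]]
pink [[-210.24271092  -66.15722258]] [[ 0.39154957 -0.28028245]]
```

Run:
```python
from h import *
for n in("scene","top"):
    c,f=K(n); print(n,"cam",-c["R"].T@c["t"])
for z in (0,.15,.3):
    print(z,ray("top",[(150,205),(205,120),(120,195),(30,200),(150,110),(270,50),(330,75),(275,10),(0,0),(0,419)],z).round(3).tolist())
print(proj("top",[[.176,.626,.29],[0,0,0]]), proj("scene",[[.176,.626,.29],[0.4,.3,.3]]))
for p in [(40,340),(175,290),(90,110),(150,100)]:
    for z in(0,.2,.35): print(p,z,ray("scene",[p],z).round(3).tolist())
```

```text
scene cam [0.13075881 0.43615281 0.51348382]
top cam [ 0.44138609 -0.28987997  0.95061495]
0 [[0.581, 0.005], [0.771, -0.108], [0.603, 0.07], [0.591, 0.264], [0.793, 0.014], [0.934, -0.249], [0.876, -0.383], [1.031, -0.259], [1.054, 0.371], [0.143, 0.288]]
0.15 [[0.559, -0.042], [0.719, -0.137], [0.577, 0.014], [0.567, 0.177], [0.738, -0.034], [0.857, -0.256], [0.807, -0.369], [0.938, -0.264], [0.957, 0.267], [0.19, 0.197]]
0.3 [[0.537, -0.088], [0.667, -0.165], [0.552, -0.043], [0.544, 0.089], [0.682, -0.082], [0.779, -0.262], [0.739, -0.354], [0.845, -0.269], [0.861, 0.162], [0.237, 0.106]]
[[-370.52452186  459.38680497]
 [ 138.91359765  496.29905229]] [[  5506.05708053 -10005.64959532]
 [    36.34643065    311.03832763]]
(40, 340) 0 [[0.718, 0.146]]
(40, 340) 0.2 [[0.489, 0.259]]
(40, 340) 0.35 [[0.318, 0.344]]
(175, 290) 0 [[0.63, -0.039]]
(175, 290) 0.2 [[0.436, 0.146]]
(175, 290) 0.35 [[0.29, 0.285]]
(90, 110) 0 [[1.499, -0.609]]
(90, 110) 0.2 [[0.966, -0.202]]
(90, 110) 0.35 [[0.566, 0.103]]
(150, 100) 0 [[1.407, -0.784]]
(150, 100) 0.2 [[0.91, -0.309]]
(150, 100) 0.35 [[0.537, 0.048]]
```

Run:
```python
from h import *
a=cv2.imread("pics/top0.png")[0:370,0:260]; b=cv2.imread("pics/scene0.png")[0:380,0:260]
a=cv2.resize(a,None,fx=1.5,fy=1.5);b=cv2.resize(b,None,fx=1.5,fy=1.5)
o=np.zeros((570,790,3),np.uint8);o[:555,:390]=a;o[:570,400:790]=b
cv2.imwrite("pics/mic.png",o)
```

```text
(no output)
```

View pics/mic.png

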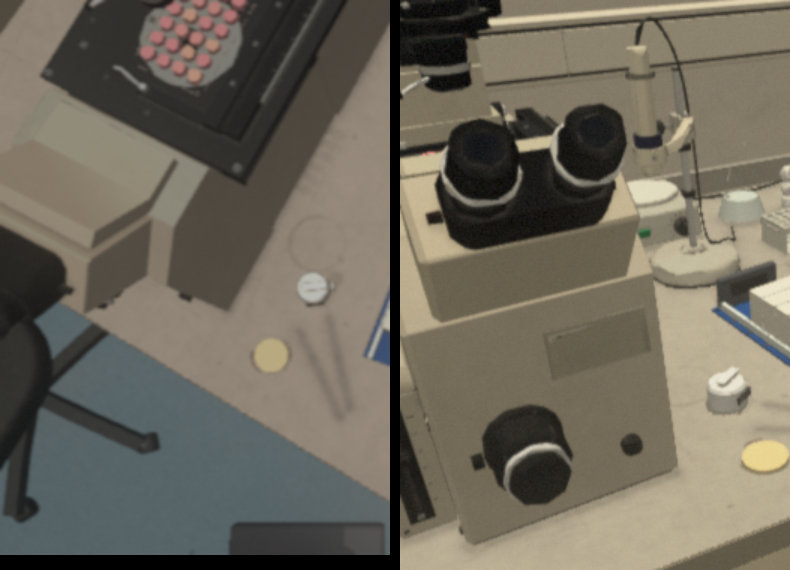

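Run:
```python
from h import *
def tri(a,b):
    A=[];B=[]
    for n,p in(("scene",a),("top",b)):
        c,f=K(n); d=np.array([(p[0]-c["cx"])/f,(p[1]-c["cy"])/f,1])@c["R"]; d/=np.linalg.norm(d); o=-c["R"].T@c["t"]
        M=np.eye(3)-np.outer(d,d); A.append(M);B.append(M@o)
    X=np.linalg.solve(sum(A),sum(B)); return X.round(3),(proj("scene",X)-a).round(0),(proj("top",X)-b).round(0)
s=lambda x,y:((x-400)/1.5,y/1.5); t=lambda x,y:(x/1.5,y/1.5)
for nm,a,b in(("eyeR",s(595,140),t(45,285)),("eyeR/chair",s(595,140),t(20,360)),("base corner",s(675,465),t(228,308)),("box top right front",s(655,270),t(150,275)),("cap front right",s(640,215),t(150,215)),("cap front right2",s(640,215),t(95,240)),("leftbot",s(465,540),t(85,305)),("lampbase",s(690,262),t(495,115))): print(nm,tri(a,b))
```

```text
eyeR (array([0.55 , 0.059, 0.357]), array([[2., 1.]]), array([[-1., -1.]]))
eyeR/chair (array([0.495, 0.086, 0.366]), array([[21.,  8.]]), array([[-12., -11.]]))
base corner (array([ 0.579, -0.002,  0.007]), array([[-0., -0.]]), array([[0., 0.]]))
box top right front (array([0.574, 0.009, 0.233]), array([[-8., -2.]]), array([[4., 5.]]))
cap front right (array([ 0.619, -0.012,  0.272]), array([[-16.,  -6.]]), array([[ 9., 12.]]))
cap front right2 (array([0.584, 0.028, 0.295]), array([[-21.,  -8.]]), array([[12., 14.]]))
leftbot (array([0.591, 0.192, 0.061]), array([[19.,  3.]]), array([[-8., -8.]]))
lampbase (array([ 0.872, -0.38 ,  0.009]), array([[2., 0.]]), array([[-1., -2.]]))
```

The microscope stands between the start pose and the lane: its eyepieces are near (0.55, 0.06, 0.36). I'll go up first, then around in front of it at x ≤ 0.43.

>>> play_rows --increments '[[[0,0,-0.5,0,0,0.0456,-0.31],[0,0,-1,0,0,0.0456,-0.31],[0,0,-1,0,0,0.0456,-0.31],[0,0,-1,0,0,0.0456,-0.31]]]'

```text
time: 0.55
position: [0.1765, 0.626, 0.3939]
tool_rot: [0.541, 3.094, 0.005]
ft_force: [-0.4, 1.0, -0.5]
grip_width: 0.719
grip_force: 0.0
```

>>> play_rows --increments '[[[-0.3,-0.2,-0.1,0,0,0,-0.31],[-0.6,-0.4,-0.2,0,0,0,-0.31],[-0.88,-0.615,-0.3,0,0,0,-0.31],[-0.88,-0.615,-0.3,0,0,0,-0.31]]]'

```text
time: 0.95
position: [0.2431, 0.5339, 0.4229]
tool_rot: [0.554, 3.089, -0.001]
ft_force: [0.1, -0.5, -0.1]
grip_width: 0.387
grip_force: 0.0
```

>>> play_rows --increments '[[[-0.4,-0.3,0,0,0,0,-0.31],[-0.88,-0.615,0,0,0,0,-0.31],[-0.88,-0.615,0,0,0,0,-0.31]]]'

```text
time: 1.25
position: [0.305, 0.4449, 0.4212]
tool_rot: [0.556, 3.09, -0.006]
ft_force: [-0.5, -0.1, 0.0]
grip_width: 0.349
grip_force: 0.0
```

>>> play_rows --increments '[[[-0.4,-0.38,0,0,0,0,-0.31],[-0.81,-0.77,0,0,0,0,-0.31],[-0.81,-0.77,0,0,0,0,-0.31]]]'

```text
time: 1.55
position: [0.3532, 0.3451, 0.4213]
tool_rot: [0.554, 3.092, -0.005]
ft_force: [0.1, 0.2, 0.4]
grip_width: 0.345
grip_force: 0.0
```

>>> play_rows --increments '[[[-0.4,-0.38,0,0,0,0,-0.31],[-0.81,-0.77,0,0,0,0,-0.31],[-0.81,-0.77,0,0,0,0,-0.31]]]'

```text
time: 1.85
position: [0.4026, 0.2453, 0.4215]
tool_rot: [0.554, 3.092, -0.004]
ft_force: [0.4, 0.3, -0.2]
grip_width: 0.344
grip_force: 0.0
```

On track. The next moves go past the eyepieces.

>>> play_rows --increments '[[[-0.21,-0.45,0,0,0,0,-0.31],[-0.42,-0.89,0,0,0,0,-0.31],[-0.42,-0.89,0,0,0,0,-0.31]]]'

```text
time: 2.15
position: [0.4106, 0.1466, 0.422]
tool_rot: [0.556, 3.092, -0.002]
ft_force: [-0.0, 0.2, -0.3]
grip_width: 0.346
grip_force: 0.0
```

>>> play_rows --increments '[[[-0.24,-0.45,0,0,0,0,-0.31],[-0.48,-0.89,0,0,0,0,-0.31],[-0.48,-0.89,0,0,0,0,-0.31]]]'

```text
time: 2.45
position: [0.4252, 0.0468, 0.4221]
tool_rot: [0.556, 3.092, -0.002]
ft_force: [-0.7, 1.1, -0.2]
grip_width: 0.346
grip_force: 0.0
```

>>> play_rows --increments '[[[-0.13,-0.36,0,0,0,0,-0.31],[-0.26,-0.71,0,0,0,0,-0.31],[-0.26,-0.71,0,0,0,0,-0.31]]]'

```text
time: 2.75
position: [0.4249, -0.0269, 0.4221]
tool_rot: [0.552, 3.093, -0.001]
ft_force: [-0.2, -0.4, -0.4]
grip_width: 0.348
grip_force: 0.0
```

>>> play_rows --increments '[[[-0.13,-0.36,0,0,0,0,-0.31],[-0.26,-0.71,0,0,0,0,-0.31],[-0.26,-0.71,0,0,0,0,-0.31]]]'

```text
time: 3.05
position: [0.4251, -0.1023, 0.4221]
tool_rot: [0.552, 3.092, -0.001]
ft_force: [-0.4, -0.3, -0.0]
grip_width: 0.344
grip_force: 0.0
```

>>> play_rows --increments '[[[-0.29,-0.3,0.2,0,0,0,-0.31],[-0.58,-0.58,0.5,0,0,0,-0.31],[-0.58,-0.58,0.7,0,0,0,-0.31],[-0.58,-0.58,0.7,0,0,0,-0.31]]]'

```text
time: 3.45
position: [0.4595, -0.1712, 0.3491]
tool_rot: [-0.541, -3.088, 0.001]
ft_force: [0.1, 1.2, 0.2]
grip_width: 0.347
grip_force: 0.0
```

>>> play_rows --increments '[[[-0.34,-0.3,0.3,0,0,-0.005,-0.31],[-0.68,-0.59,0.6,0,0,-0.005,-0.31],[-0.68,-0.59,0.9,0,0,-0.005,-0.31],[-0.68,-0.59,0.9,0,0,-0.005,-0.31]]]'

```text
time: 3.85
position: [0.5035, -0.2492, 0.2581]
tool_rot: [-0.527, -3.088, 0.001]
ft_force: [0.5, 0.7, -0.0]
grip_width: 0.346
grip_force: 0.0
```

>>> play_rows --increments '[[[0,0,0.3,0,0,0,-0.31],[0,0,0.6,0,0,0,-0.31],[0,0,0.9,0,0,0,-0.31],[0,0,0.9,0,0,0,-0.31],[0,0,0.9,0,0,0,-0.31]]]'

```text
time: 4.35
position: [0.5054, -0.2502, 0.1739]
tool_rot: [0.525, 3.096, 0.002]
ft_force: [0.0, 0.4, 0.3]
grip_width: 0.344
grip_force: 0.0
```

```bash
cat >> h.py <<'E'
A=np.radians(-19.8);U=np.array([np.cos(A),np.sin(A)]);V=np.array([-U[1],U[0]]);O=np.array([.611,-.2887])
def st():
    s=ctrl.get_state(); p=s["position"]; r=s["tool_rot"]; d=p[:2]-O
    M=cv2.Rodrigues(r)[0]
    print("t",s["time"],"lane mm",(d@U*1000).round(1),(d@V*1000).round(1),"z",(p[2]*1000).round(1),"ydeg",np.degrees(np.arctan2(M[1,1],M[0,1])).round(2),"F",s["ft_force"].round(1),"Fx lane",(s["ft_force"][:2]@U).round(1))
E
python3 - <<'E'
from h import *
st(); a=ctrl.get_image("scene")[130:290,180:380]; b=ctrl.get_image("top")[110:275,215:365]
o=np.zeros((560,800,3),np.uint8); a=cv2.resize(a,(400,320),interpolation=2); b=cv2.resize(b,(400,440),interpolation=2); o[:320,:400]=a;o[:440,400:]=b
cv2.imwrite("pics/p1.png",o[:440,:,::-1])
E
```

```text
t 4.35 lane mm -112.4 0.4 z 173.9 ydeg 70.74 F [0.  0.4 0.3] Fx lane -0.1
```

View pics/p1.png

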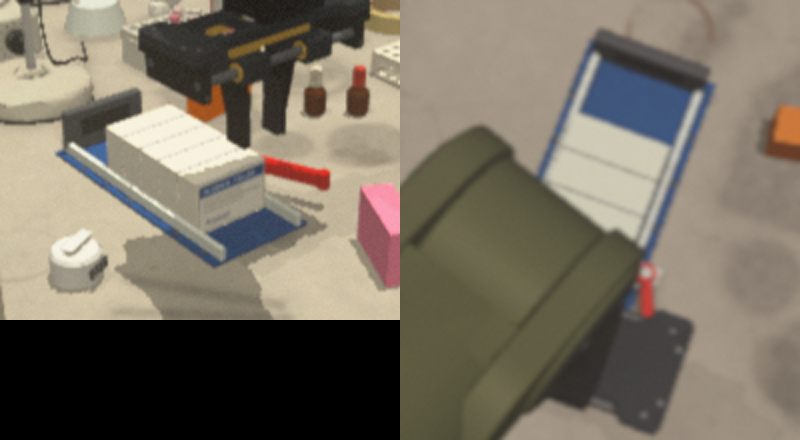

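The scene crop shows the fingers above the lane's near end, clear of the row. The forearm hides the rest of the row in the top view. I'll descend.

>>> play_rows --increments '[[[0,0,0.3,0,0,0.004,-0.31],[0,0,0.6,0,0,0.004,-0.31],[0,0,0.87,0,0,0.004,-0.31],[0,0,0.87,0,0,0.004,-0.31],[0,0,0.87,0,0,0.004,-0.31]]]'

```text
time: 4.95
position: [0.505, -0.252, 0.0869]
tool_rot: [0.538, 3.093, -0.0]
ft_force: [0.4, 0.3, 0.7]
grip_width: 0.347
grip_force: 0.0
```

>>> play_rows --increments '[[[-0.05,0,0,0,0,0,-0.31],[-0.1,0,0,0,0,0,-0.31],[-0.15,0,0,0,0,0,-0.31],[-0.2,0,0,0,0,0,-0.31],[-0.25,0,0,0,0,0,-0.31],[-0.28,0,0,0,0,0,-0.31],[-0.28,0,0,0,0,0,-0.31]]]'

```text
time: 5.65
position: [0.5284, -0.2608, 0.0849]
tool_rot: [-0.539, -3.089, -0.003]
ft_force: [-7.1, 2.7, 6.0]
grip_width: 0.346
grip_force: 3.7
```

Run:
```python
from h import *
st(); a=ctrl.get_image("scene")[130:290,180:380]
cv2.imwrite("pics/p2.png",cv2.resize(a,(800,640),interpolation=2)[:600,:,::-1])
```

```text
t 5.65 lane mm -87.2 -1.8 z 84.9 ydeg 70.22 F [-7.1  2.7  6. ] Fx lane -7.5
```

View pics/p2.png

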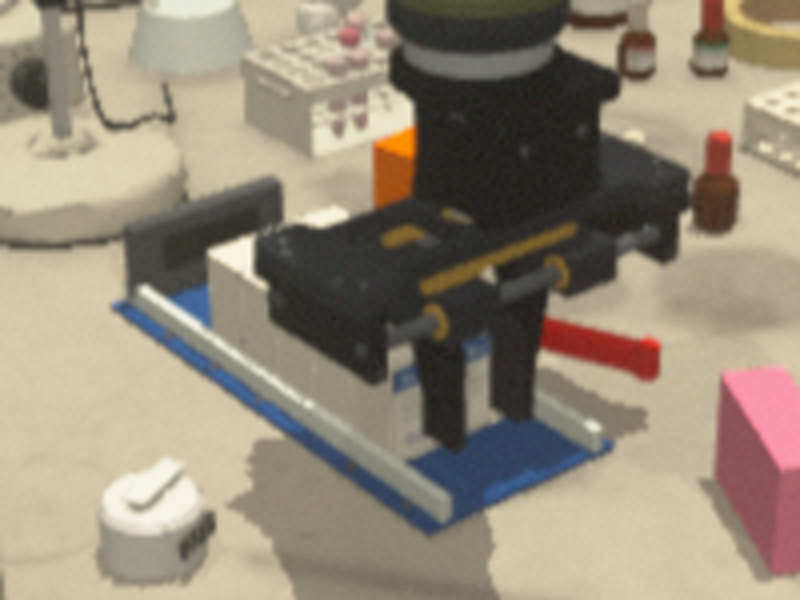

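In the picture both fingers sit upright against the last box's rear face, between the guides. The force is 7.5 N, so I'll keep pushing.

>>> play_rows --increments '[[[-0.04,0.01,0,0,0,0,-0.31],[-0.08,0.02,0,0,0,0,-0.31],[-0.12,0.02,0,0,0,0,-0.31],[-0.16,0.02,0,0,0,0,-0.31],[-0.2,0.02,0,0,0,0,-0.31],[-0.24,0.02,0,0,0,0,-0.31],[-0.28,0.02,0,0,0,0,-0.31],[-0.32,0.02,0,0,0,0,-0.31]]]'

```text
time: 6.5
position: [0.5583, -0.2699, 0.0848]
tool_rot: [-0.539, -3.087, -0.003]
ft_force: [-10.1, 2.8, 6.4]
grip_width: 0.344
grip_force: 5.0
```

>>> play_rows --increments '[[[-0.03,0,0,0,0,0,-0.31],[-0.06,0,0,0,0,0,-0.31],[-0.09,0,0,0,0,0,-0.31],[-0.12,0,0,0,0,0,-0.31],[-0.15,0,0,0,0,0,-0.31],[-0.17,0,0,0,0,0,-0.31]]]'

```text
time: 7.1
position: [0.5743, -0.2759, 0.0848]
tool_rot: [-0.539, -3.088, -0.003]
ft_force: [-9.4, 3.1, 7.7]
grip_width: 0.344
grip_force: 5.2
```

```bash
python3 -c "
from h import *
st()"
```

```text
t 7.1 lane mm -38.9 -0.4 z 84.8 ydeg 70.18 F [-9.4  3.1  7.7] Fx lane -9.9
```

>>> play_rows --increments '[[[-0.02,0,0,0,0,0,-0.31],[-0.04,0,0,0,0,0,-0.31],[-0.06,0,0,0,0,0,-0.31],[-0.07,0,0,0,0,0,-0.31],[-0.07,0,0,0,0,0,-0.31]]]'

```text
time: 7.6
position: [0.5808, -0.2783, 0.0848]
tool_rot: [-0.54, -3.088, -0.002]
ft_force: [-8.3, 2.7, 7.7]
grip_width: 0.347
grip_force: 4.5
```

>>> play_rows --increments '[[[-0.01,0,0,0,0,0,-0.31],[-0.02,0,0,0,0,0,-0.31],[-0.02,0,0,0,0,0,-0.31]]]'

```text
time: 7.9
position: [0.582, -0.2787, 0.0848]
tool_rot: [-0.539, -3.086, -0.004]
ft_force: [-10.6, 3.9, 7.8]
grip_width: 0.343
grip_force: 5.9
```

Run:
```python
from h import *
st(); a=ctrl.get_image("scene")[150:260,200:340]
b=ctrl.get_image("top")[110:200,260:350]
o=np.zeros((400,800,3),np.uint8); o[:315,:400]=cv2.resize(a,(400,315),interpolation=2); o[:400,400:]=cv2.resize(b,(400,400),interpolation=2)
cv2.imwrite("pics/p3.png",o[:,:,::-1])
```

```text
t 7.9 lane mm -30.7 -0.5 z 84.8 ydeg 70.17 F [-10.6   3.9   7.8] Fx lane -11.3
```

View pics/p3.png

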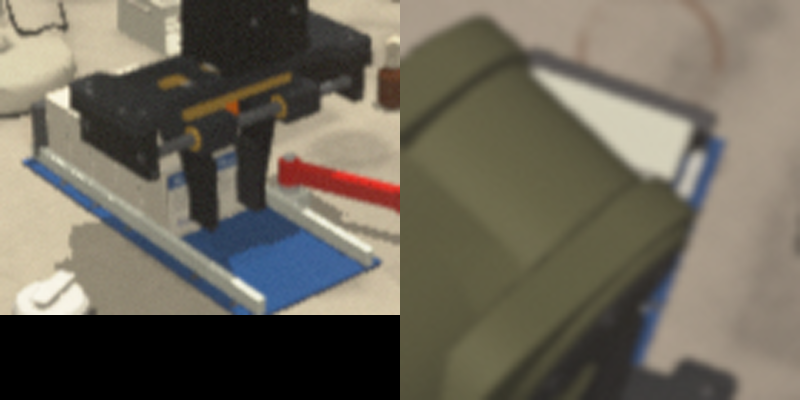

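Box 1 is at, or within a couple of mm of, the stop. I'll push in small steps until the force jumps.

>>> play_rows --increments '[[[-0.01,0,0,0,0,0,-0.31],[-0.015,0,0,0,0,0,-0.31],[-0.015,0,0,0,0,0,-0.31]]]'

```text
time: 8.3
position: [0.5821, -0.2788, 0.0848]
tool_rot: [-0.539, -3.083, -0.006]
ft_force: [-16.3, 5.8, 12.0]
grip_width: 0.346
grip_force: 8.2
```

>>> play_rows --increments '[[[-0.01,0,0,0,0,0,-0.31],[-0.015,0,0,0,0,0,-0.31],[-0.015,0,0,0,0,0,-0.31]]]'

```text
time: 8.6
position: [0.5822, -0.2789, 0.0848]
tool_rot: [-0.539, -3.08, -0.008]
ft_force: [-18.7, 8.0, 16.2]
grip_width: 0.348
grip_force: 10.4
```

The force doubled with no motion, so the row is home. I'll back off, rise, close the fingers and move to the outer side of the gate.

>>> play_rows --increments '[[[0.05,0,0,0,0,0,-0.31],[0.15,0,0,0,0,0,-0.31],[0.3,0,0,0,0,0,-0.31],[0.5,0,0,0,0,0,-0.31],[0.5,0,-0.4,0,0,0,-0.31],[0.5,0,-0.8,0,0,0,-1],[0.5,0,-1,0,0,0,-1],[0.5,0,-1,0,0,0,-1]]]'

```text
time: 9.4
position: [0.5432, -0.264, 0.1888]
tool_rot: [0.537, 3.088, -0.001]
ft_force: [0.8, 0.1, -0.1]
grip_width: 0.156
grip_force: 0.0
```

>>> play_rows --increments '[[[0,-0.25,0,0,0,0,-1],[0,-0.5,0,0,0,0,-1],[0,-0.75,0,0,0,0,-1],[0,-1,0,0,0,0,-1],[0,-1,0,0,0,0,-1]]]'

```text
time: 9.9
position: [0.5046, -0.3609, 0.1844]
tool_rot: [-0.548, -3.092, 0.004]
ft_force: [-0.4, -0.7, 0.2]
grip_width: 0.005
grip_force: 0.0
```

Run:
```python
from h import *
st(); im=ctrl.get_image("scene"); print(ctrl.get_state()["grip_width"])
a=im[140:290,190:390]
cv2.imwrite("pics/p4.png",cv2.resize(a,(800,600),interpolation=2)[:,:,::-1])
```

```text
t 9.9 lane mm -75.7 -104.0 z 184.4 ydeg 69.9 F [-0.4 -0.7  0.2] Fx lane -0.2
0.0020310865376034857
```

View pics/p4.png

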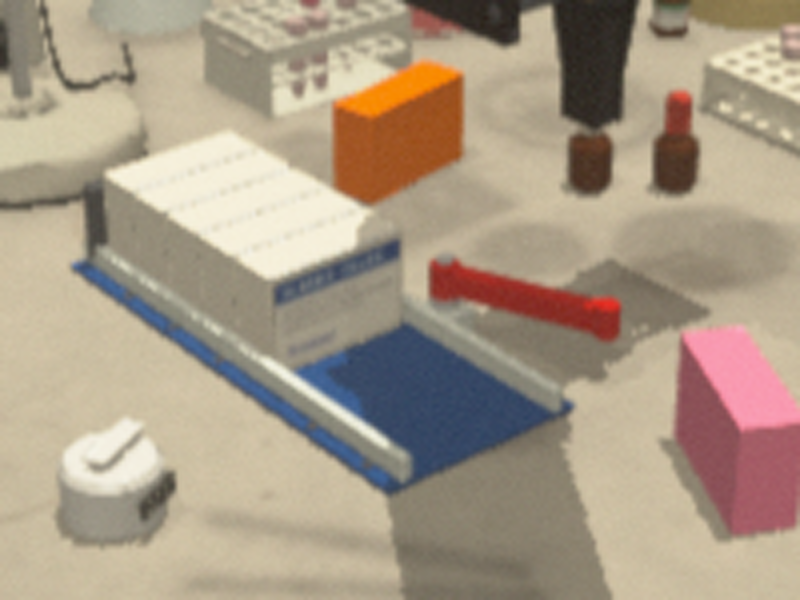

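The row stands upright in the lane right up at the stop, and the red arm is untouched and open (hinge (445,270), tip (605,315) in the crop). I'll check the row numerically and lower outside the arm.

>>> play_rows --increments '[[[-0.02,-0.08,0,0,0,0,-1],[-0.02,-0.08,0.3,0,0,0,-1],[-0.02,-0.08,0.6,0,0,0,-1],[-0.02,-0.08,0.9,0,0,0,-1],[-0.02,-0.08,0.9,0,0,0,-1],[-0.02,-0.08,0.9,0,0,0,-1]]]'

```text
time: 10.55
position: [0.5071, -0.3647, 0.0952]
tool_rot: [-0.537, -3.095, -0.0]
ft_force: [-0.4, -0.1, 0.3]
grip_width: 0.005
grip_force: 0.0
```

Run:
```python
from h import *
st()
for x in(-22,-20,-18): print(x,((proj("scene",[[*(O+x/1000*U+y/1000*V),z] for y,z in((39.5,.058),(-39.5,.058),(39.5,.004))])-[190,140])*4).round(0).tolist())
H=np.array([-31.,-55.6]); prev=None
for q in np.arange(1.95,-0.01,-.15):
    d=np.array([-np.sin(q),np.cos(q)]);n=-np.array([np.cos(q),np.sin(q)]); print(round(q,2),(H+60*d+(5+9.5*abs(n[0])+15*abs(n[1]))*n).round(0))
```

```text
t 10.55 lane mm -72.0 -106.7 z 95.2 ydeg 70.31 F [-0.4 -0.1  0.3] Fx lane -0.4
-22 [[273.0, 277.0], [406.0, 226.0], [276.0, 378.0]]
-20 [[270.0, 276.0], [403.0, 225.0], [274.0, 377.0]]
-18 [[267.0, 274.0], [400.0, 223.0], [271.0, 375.0]]
1.95 [-78. -99.]
1.8 [-84. -90.]
1.65 [-89. -81.]
1.5 [-92. -72.]
1.35 [-94. -64.]
1.2 [-95. -55.]
1.05 [-94. -45.]
0.9 [-92. -36.]
0.75 [-88. -27.]
0.6 [-82. -18.]
0.45 [-75. -10.]
0.3 [-66.  -4.]
0.15 [-56.   1.]
0.0 [-46.   4.]
```

The row's rear face projects to lane x ≈ -20 to -21, so it's home. I'll sweep the gate.

>>> play_rows --increments '[[[0.06,0.08,0,0,0,0,-1],[0.12,0.17,0,0,0,0,-1],[0.17,0.26,0,0,0,0,-1],[0.2,0.35,0,0,0,0,-1],[0.22,0.43,0,0,0,0,-1],[0.23,0.52,0,0,0,0,-1],[0.22,0.62,0,0,0,0,-1],[0.2,0.71,0,0,0,0,-1]]]'

```text
time: 11.35
position: [0.5122, -0.2909, 0.0952]
tool_rot: [-0.539, -3.095, -0.0]
ft_force: [-0.1, -1.5, -0.2]
grip_width: 0.002
grip_force: 0.5
```

Run:
```python
from h import *
st(); im=ctrl.get_image("scene")
a=im[140:290,190:390]
cv2.imwrite("pics/p5.png",cv2.resize(a,(600,450),interpolation=2)[:,:,::-1])
```

```text
t 11.35 lane mm -92.2 -35.5 z 95.2 ydeg 70.25 F [-0.1 -1.5 -0.2] Fx lane 0.4
```

View pics/p5.png

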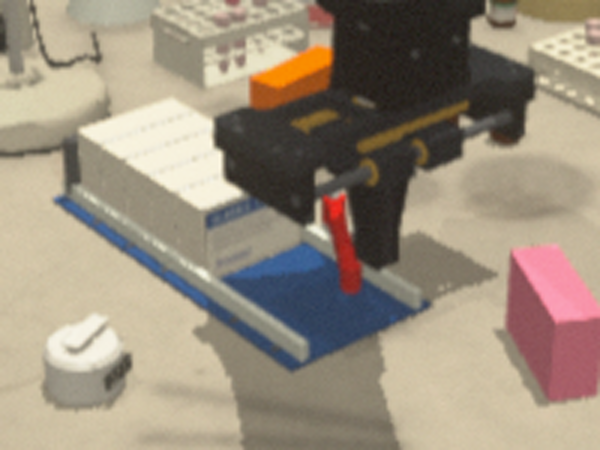

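The arm has swung to point along the lane (tip at (350,285)) with the finger on its outer side. I'll continue round.

>>> play_rows --increments '[[[-0.04,0.09,0,0,0,0,-1],[-0.1,0.18,0,0,0,0,-1],[-0.17,0.26,0,0,0,0,-1],[-0.26,0.32,0,0,0,0,-1],[-0.34,0.36,0,0,0,0,-1],[-0.4,0.38,0,0,0,0,-1],[-0.44,0.4,0,0,0,0,-1],[-0.44,0.4,0,0,0,0,-1]]]'

```text
time: 12.2
position: [0.5676, -0.2689, 0.0952]
tool_rot: [0.539, 3.095, 0.0]
ft_force: [-0.2, 0.3, 0.1]
grip_width: 0.004
grip_force: 0.0
```

>>> play_rows --increments '[[[-0.01,0,0,0,0,0,-1],[-0.02,0,0,0,0,0,-1],[-0.02,0,0,0,0,0,-1]]]'

```text
time: 12.5
position: [0.5685, -0.2696, 0.0953]
tool_rot: [-0.539, -3.095, -0.001]
ft_force: [-0.7, 1.0, -0.1]
grip_width: 0.009
grip_force: 0.3
```

>>> play_rows --increments '[[[-0.01,0,0,0,0,0,-1],[-0.015,0,0,0,0,0,-1],[-0.015,0,0,0,0,0,-1]]]'

```text
time: 12.8
position: [0.569, -0.2698, 0.0951]
tool_rot: [-0.539, -3.092, -0.002]
ft_force: [-5.1, 2.7, 3.6]
grip_width: 0.005
grip_force: 2.6
```

```bash
python3 -c "
from h import *
st()"
```

```text
t 12.8 lane mm -45.9 3.5 z 95.1 ydeg 70.22 F [-5.1  2.7  3.6] Fx lane -5.7
```

The resistance came at the expected closed position. One more nudge, then I'll retreat.

>>> play_rows --increments '[[[-0.01,0,0,0,0,0,-1],[-0.01,0,0,0,0,0,-1]]]'

```text
time: 13.0
position: [0.5693, -0.27, 0.0951]
tool_rot: [-0.539, -3.09, -0.003]
ft_force: [-7.4, 3.8, 6.8]
grip_width: 0.0
grip_force: 3.8
```

>>> play_rows --increments '[[[0.05,0,0,0,0,0,-1],[0.15,0,0,0,0,0,-1],[0.35,0,0,0,0,0,-1],[0.5,0,0,0,0,0,-1],[0.5,0,-0.4,0,0,0,-1],[0.5,0,-0.8,0,0,0,-1],[0.5,0,-1,0,0,0,-1]]]'

```text
time: 13.7
position: [0.5248, -0.2545, 0.1985]
tool_rot: [0.539, 3.09, -0.0]
ft_force: [0.8, -1.0, 0.1]
grip_width: 0.007
grip_force: 0.0
```

>>> play_rows --increments '[[[0.3,0,-0.4,0,0,0,-1],[0.3,0,-0.8,0,0,0,-1],[0.3,0,-1,0,0,0,-1],[0.3,0,-1,0,0,0,-1]]]'

```text
time: 14.1
position: [0.4969, -0.2443, 0.2983]
tool_rot: [0.537, 3.088, 0.002]
ft_force: [0.7, -0.5, -0.4]
grip_width: 0.007
grip_force: 0.0
```

Run:
```python
from h import *
st(); im=ctrl.get_image("scene")
a=im[140:290,190:390]
cv2.imwrite("pics/p6.png",cv2.resize(a,(800,600),interpolation=2)[:,:,::-1])
L=lambda x,y,z:[*(O+x/1000*U+y/1000*V),z]
print(((proj("scene",[L(-30.5,-56,.038),L(-30.5,29,.038),L(-20,39.5,.058),L(-20,-39.5,.058),L(125,39.5,.05)])-[190,140])*4).round(0).tolist())
m=mask(im,(0,150,60),(6,255,255),(230,180,310,240))|mask(im,(173,150,60),(180,255,255),(230,180,310,240))
ys,xs=np.nonzero(m); P=ray("scene",np.c_[xs,ys],.032)-O; P=np.c_[P@U,P@V]*1000
vx=cv2.fitLine(P.astype(np.float32),cv2.DIST_HUBER,0,.01,.01).ravel(); print(len(xs),vx,P.min(0),P.max(0))
```

```text
t 14.1 lane mm -122.4 3.1 z 298.3 ydeg 70.25 F [ 0.7 -0.5 -0.4] Fx lane 0.8
[[443.0, 259.0], [303.0, 315.0], [270.0, 276.0], [403.0, 225.0], [101.0, 184.0]]
350 [ 3.2388225e-02 -9.9947536e-01 -3.4164883e+01 -9.8290443e+00] [-50.39844123 -67.31407626] [-17.48530778  43.45747739]
```

View pics/p6.png

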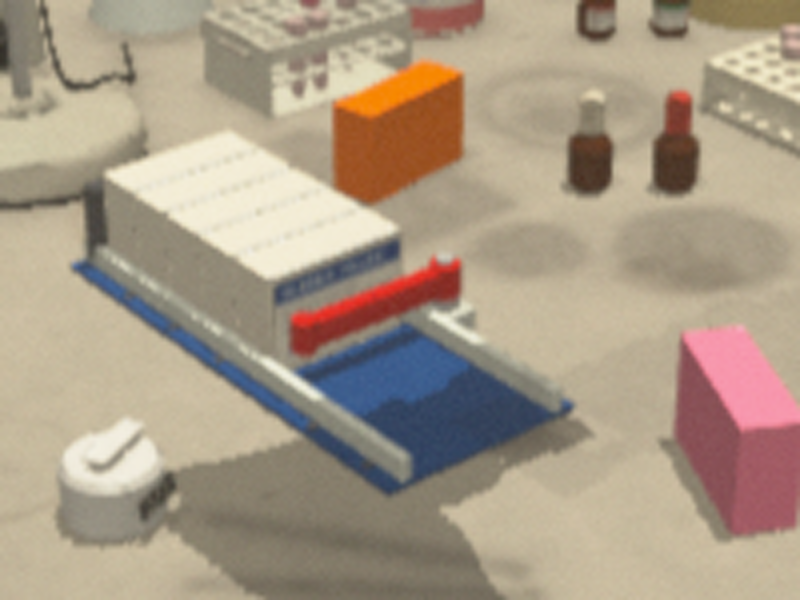

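The arm lies straight across the lane behind the row: the tip is at about (303,318) against (303,315) expected, and the hinge at (445,261). The row is upright at the stop and the other things haven't moved.

```bash
python3 -c "
from bench import ctrl
print(ctrl.close_job())"
```

```text
the job is handed in; nothing more can be done
None
```

The job is handed in: the row of five boxes is against the end stop, the red arm is closed straight across behind it, the gripper is clear, and the other things on the bench weren't touched.

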